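Feed ring blanks through the gate of a goldsmith's sorting tray

TASK

With the fingertips, slide the three brass ring blanks lying on the sorting tray through the gate in the tray's wall, one at a time, so that each drops into the catch pocket behind it. Only push them, never lift them, and leave the steel punch standing on the tray and the jar and hammer beside it where they are.

Things in the scene. Friction and masses are not known exactly. Their poses are not given: they have to be found in the camera images.
- tray: Fixed tray, aluminium floor, wooden rims, yaw varies. Origin: on the bench under its middle; x points through the gate to the pocket, z up. In its frame, mm: flat floor at z 55, x -135 to 60, y -135 to 135; rims 6 thick outside that, tops at z 67 (12 above the floor). The +x rim (x 60 to 66) is open only from y -20 to 20: the gate.
- gate (a point): Middle of the 40 mm wide gate, at tray (60, 0, 55) mm; axes as the tray's. The floor ends here in a sharp drop, flush with the inner face of the gate wall: a ring whose centre is pushed a few mm past this edge tips over and falls into the pocket.
- pocket (a point): Middle of the catch pocket's floor, at tray (92.5, 0, 5) mm, axes as the tray's. The pocket is an open-topped well behind the gate, x 60 to 125 and y -40 to 40 mm in the tray frame, 50 mm deep below the tray floor; its outer walls rise to z 67.
- ring_a: A brass ring blank (cut tube) of outer diameter 26 mm, inner diameter 20 mm, height 10 mm, about 18 g, starting flat on the tray floor. All three are alike. Origin: centre of its underside (on its axis); z is its axis.
- ring_b: A brass ring blank (cut tube) of outer diameter 26 mm, inner diameter 20 mm, height 10 mm, about 18 g, starting flat on the tray floor. All three are alike. Origin: centre of its underside (on its axis); z is its axis.
- ring_c: A brass ring blank (cut tube) of outer diameter 26 mm, inner diameter 20 mm, height 10 mm, about 18 g, starting flat on the tray floor. All three are alike. Origin: centre of its underside (on its axis); z is its axis.
- punch: Bystander: dark steel punch, loose, 24 mm in diameter at the foot, waisted, 42 mm tall, standing upright near the rim of the tray floor farthest from the gate. Origin: centre of its underside.
- jar: Bystander: loose amber glass jar with steel lid, 48 mm in diameter, 60 mm tall, standing on the bench beside the tray. Origin: centre of its underside.
- hammer: Bystander: small loose hammer, 200 mm long, lying on the bench beside the tray on the other side. Origin: under the tool; the handle runs towards its -x.

How it is judged:
On the way, in this order (a step that is already met when the one before it is completed fails the run):
1. a first ring has dropped into the pocket, on its own (((x of ring_a in the frame of tray between 0.058 and 0.13 m and y of ring_a in the frame of tray between -0.045 and 0.045 m and z of ring_a in the frame of tray between -0.005 and 0.049 m) or (x of ring_b in the frame of tray between 0.058 and 0.13 m and y of ring_b in the frame of tray between -0.045 and 0.045 m and z of ring_b in the frame of tray between -0.005 and 0.049 m) or (x of ring_c in the frame of tray between 0.058 and 0.13 m and y of ring_c in the frame of tray between -0.045 and 0.045 m and z of ring_c in the frame of tray between -0.005 and 0.049 m))), for 0.2 s.
2. a second ring has followed into the pocket, on its own ((((x of ring_a in the frame of tray between 0.058 and 0.13 m and y of ring_a in the frame of tray between -0.045 and 0.045 m and z of ring_a in the frame of tray between -0.005 and 0.049 m) and (x of ring_b in the frame of tray between 0.058 and 0.13 m and y of ring_b in the frame of tray between -0.045 and 0.045 m and z of ring_b in the frame of tray between -0.005 and 0.049 m)) or ((x of ring_a in the frame of tray between 0.058 and 0.13 m and y of ring_a in the frame of tray between -0.045 and 0.045 m and z of ring_a in the frame of tray between -0.005 and 0.049 m) and (x of ring_c in the frame of tray between 0.058 and 0.13 m and y of ring_c in the frame of tray between -0.045 and 0.045 m and z of ring_c in the frame of tray between -0.005 and 0.049 m)) or ((x of ring_b in the frame of tray between 0.058 and 0.13 m and y of ring_b in the frame of tray between -0.045 and 0.045 m and z of ring_b in the frame of tray between -0.005 and 0.049 m) and (x of ring_c in the frame of tray between 0.058 and 0.13 m and y of ring_c in the frame of tray between -0.045 and 0.045 m and z of ring_c in the frame of tray between -0.005 and 0.049 m)))), for 0.2 s.
3. the third ring has followed into the pocket (x of ring_a in the frame of tray between 0.058 and 0.13 m and y of ring_a in the frame of tray between -0.045 and 0.045 m and z of ring_a in the frame of tray between -0.005 and 0.049 m and x of ring_b in the frame of tray between 0.058 and 0.13 m and y of ring_b in the frame of tray between -0.045 and 0.045 m and z of ring_b in the frame of tray between -0.005 and 0.049 m and x of ring_c in the frame of tray between 0.058 and 0.13 m and y of ring_c in the frame of tray between -0.045 and 0.045 m and z of ring_c in the frame of tray between -0.005 and 0.049 m), for 0.2 s.
At the end, for the whole second after the job is handed in: All three rings have settled (slower than 0.1 m/s) inside the catch pocket, anywhere in it and any way up, each with its origin at least 6 mm below the level of the tray floor; the punch still stands upright (all of step 3 and linear speed of each of ring_a, ring_b, ring_c below 0.1 m/s and angle between punch's own z axis and vertical below 0.2 rad); the robot touches nothing.
It fails at once if a ring is lifted: level and more than 6 mm off the tray floor, or at any tilt with its origin more than 14 mm above it (z of any of ring_a, ring_b, ring_c in the frame of tray above 0.069 m or (z of ring_a in the frame of tray above 0.061 m and angle between ring_a's own z axis and vertical below 0.3 rad) or (z of ring_b in the frame of tray above 0.061 m and angle between ring_b's own z axis and vertical below 0.3 rad) or (z of ring_c in the frame of tray above 0.061 m and angle between ring_c's own z axis and vertical below 0.3 rad)).
It fails at once if the punch is moved more than 15 mm or tipped (distance of punch from where it was at the start of the episode above 0.015 m or angle between punch's own z axis and vertical above 0.35 rad).
It fails at once if the jar is moved more than 15 mm (distance of jar from where it was at the start of the episode above 0.015 m).
It fails at once if the hammer is moved more than 15 mm (distance of hammer from where it was at the start of the episode above 0.015 m).
It also fails if it takes over 61 s, if anything falls off the work surface, if the arm or the gripper's body presses on something with over 40 N, if the wrist force passes 120 N, or if a joint passes its speed limit or range.

ROBOT

A 7-joint arm with a two-finger parallel gripper is mounted at the origin on the work surface. World frame = base frame: x ahead of the robot, y to its left, z up, the work surface at z = 0. Lengths are in m, angles in rad, forces in N, time in s.
With the tool pointing down it reaches from about 0.35 to 0.775 m from the base axis. Payload 3.1 kg.
Tool frame: the origin (TCP) lies on the centre line of the jaws, within the pads' length; the fingertips stand 14 mm ahead of it and the grasp point (between the pads) lies 5 mm behind it; z points along the fingers, y is the direction in which the jaws open and shut (so a half turn about z gives the same grasp; the last joint's range is limited). The gripper opens to 85 mm and grips with 20 to 120 N. Pads are 22 mm wide; open, the fingers measure 114 mm over their backs; the gripper's body (76 mm by 85 mm) begins 54 mm behind the grasp point. The pads swing forward as they close: fully open they stand 13 mm farther back than shut.
Start: joints at [-0.042, 0.311, 0.014, 1.512, -0.004, 1.319, -0.027], TCP at [0.55, 0, 0.245] pointing down, gripper open.
Joint ranges: [-2.7, 2.7], [-0.3, 1.91], [-1.27, 1.3], [0.12, 2.57], [-1.44, 4.58], [0.2, 2.03], [-3.05, 3.05]. Speed limits (rad/s): [2.79, 2.79, 3.14, 3.14, 3.14, 3.14, 3.14].

INTERFACE

Orientations are given as a 3x3 rotation matrix whose columns are the frame's x, y, z axes.
In Python, from workcell import robot gives the robot as it stands. The module is installed in compiled form; this text tells all that it offers. Calls block until the motion is done:
- robot.movep(position, orientation): joint-space move of the TCP to a pose.
- robot.movel(position, speed=0.15, rotation=None, max_force=None): straight line of the TCP; rotation=None keeps the orientation; speed is the mean speed in m/s. With max_force (N) it stops when the force on the tool has changed by that much, and returns True; else False.
- robot.set_joints(angles): joint-space move.
- robot.gripper_to(opening, force=None): finger opening in m; force is the grip in N (None keeps the last); returns when the fingers have stopped.
- robot.dwell(seconds).
- robot.ik(position, orientation): joint angles nearest the present ones, or None.
- robot.state(): the state.
- robot.grab_frame(name): name is "scene" or "side" or "wrist"; returns a dict with "color" (420x560x3 uint8, red, green, blue), "intrinsics" (3x3 intrinsics, pixels), "R" (3x3) and "t" (3): a world point X has camera coordinates R X + t. Camera axes: x right, y down, z forward; pixel columns grow to the right and rows downward; lengths in m; the calibration is good to about 2 mm. A picture is of the moment at which its call begins. There is no depth.
A pose or a line that the arm cannot do raises robot.IKError and nothing moves.
- robot.hand_in(): hands the job in, once; it reports no verdict.
The state is a dict: "t": time; "joint_positions": joint angles; "qd": joint speeds; "joint_torque": joint torques, N m; "tcp_pos": TCP position; "tool_rot": TCP orientation; "ft_force": force on the tool from outside, world axes, zero at the start; "ft_torque": the same for the moment, N m; "grip_width": finger opening in m.
Only numpy, scipy, OpenCV 4.12 (cv2) and the standard library are available. Lean on these libraries where they do the work, as an engineer would, in place of code of your own. Each camera call takes 0.05 s, during which the arm holds its last target. There are 200 camera calls.

## Working session

There is one attempt and no reset: what is moved stays moved. The work goes in short steps, each a Python script; the robot and the scene stay as the last script left them, time stands still between calls to the robot, and variables do not carry over. Pictures are saved under pics/ and viewed, about 8 in all and at most 12, crops included, and the job is handed in when it is done.

```bash
mkdir -p pics; python3 - <<'E'
from workcell import robot
import cv2,numpy as np
for n in ("scene","side","wrist"):
    f=robot.grab_frame(n); cv2.imwrite(f"pics/{n}0.png",f["color"][:,:,::-1]); print(n,f["intrinsics"].tolist(),(-f["R"].T@f["t"]).round(3),f["R"].round(3).tolist())
a=[cv2.imread(f"pics/{n}0.png") for n in("scene","wrist")]
cv2.imwrite("pics/a.png",a[0])
print(robot.state()["t"])
E
```

```text
scene [[406.3353311633518, 0.0, 273.9810583862436], [0.0, 406.3353311633518, 210.9770163395883], [0.0, 0.0, 1.0]] [ 0.989 -0.336  0.499] [[0.622, 0.783, 0.015], [0.471, -0.36, -0.805], [-0.625, 0.508, -0.593]]
side [[532.8023840518022, 0.0, 277.87160137723873], [0.0, 532.8023840518022, 202.0282415411587], [0.0, 0.0, 1.0]] [ 0.061 -0.645  0.988] [[0.806, -0.591, -0.001], [-0.445, -0.606, -0.66], [0.389, 0.532, -0.752]]
wrist [[306.79409628037814, 0.0, 276.16129830832017], [0.0, 306.79409628037814, 210.17482870888566], [0.0, 0.0, 1.0]] [0.549 0.074 0.373] [[1.0, 0.001, -0.002], [0.001, -0.956, 0.294], [-0.002, -0.294, -0.956]]
0.15
```

View pics/scene0.png

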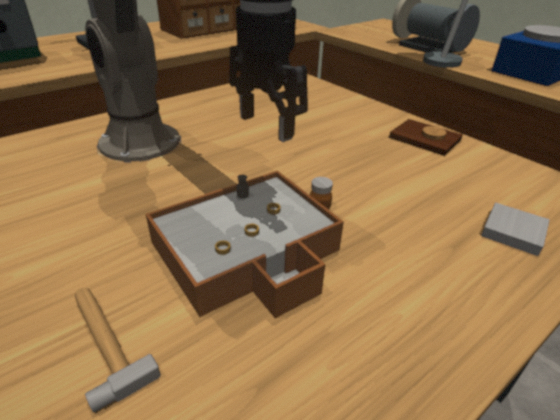

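View pics/wrist0.png

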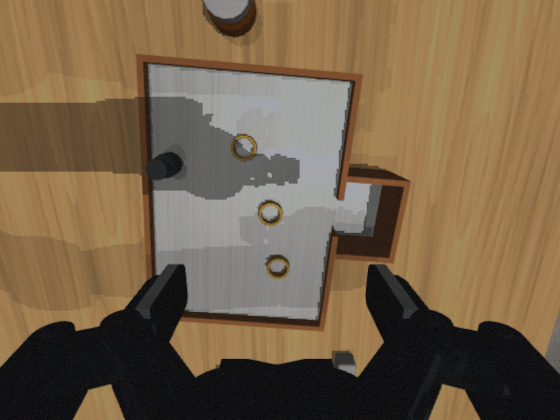

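```bash
cat > h.py <<'E'
from workcell import robot
import numpy as np,cv2
def ray(f,uv,z):
    K,R,t=f["intrinsics"],f["R"],f["t"]; c=-R.T@t
    d=R.T@np.linalg.solve(K,[uv[0],uv[1],1.]); return (c+d*(z-c[2])/d[2])[:2]
def rings(f,save=None):
    im=f["color"]; hsv=cv2.cvtColor(im,cv2.COLOR_RGB2HSV)
    m=cv2.inRange(hsv,(15,120,40),(32,255,255))
    m=cv2.morphologyEx(m,cv2.MORPH_CLOSE,np.ones((5,5)))
    out=[]
    for c in cv2.findContours(m,cv2.RETR_EXTERNAL,cv2.CHAIN_APPROX_NONE)[0]:
        x,y,w,h=cv2.boundingRect(c)
        if 12<w<60 and 12<h<60 and .6<w/h<1.6:
            (u,v),(a,b),_=cv2.fitEllipse(c); out.append((u,v,a,b))
    return out
E
python3 - <<'E'
from h import *
print(robot.state()["tool_rot"].round(3).tolist() if hasattr(robot.state()["tool_rot"],'tolist') else robot.state()["tool_rot"])
f=robot.grab_frame("wrist")
pix=[(138,56),(361,76),(322,328)]; loc=np.array([(-141,141),(66,141),(66,-141)])/1000
W=np.array([ray(f,p,.067) for p in pix])
# rigid fit (Kabsch)
lc,wc=loc.mean(0),W.mean(0); H=(loc-lc).T@(W-wc); th=np.arctan2(H[0,1]-H[1,0],H[0,0]+H[1,1])
R=np.array([[np.cos(th),-np.sin(th)],[np.sin(th),np.cos(th)]]); o=wc-R@lc
print("yaw",th,"o",o,"res",((W-o)@R-loc).round(4).tolist())
np.savez("tray.npz",th=th,o=o)
for r in rings(f): print(np.round(r,1),"tray mm",((ray(f,r[:2],.061)-o)@R*1000).round(1))
for p in [(160,172),(343,198),(334,238)]: print(p,((ray(f,p,.055 if p[0]<200 else .067)-o)@R*1000).round(1))
im=f["color"][:,:,::-1]; cv2.imwrite("pics/w1.png",cv2.resize(im[40:340,120:420],None,fx=2,fy=2))
E
```

```text
[[-0.0, 1.0, -0.002], [1.0, 0.0, -0.0], [-0.0, -0.002, -1.0]]
yaw -0.08283897011878402 o [ 0.55019965 -0.02440516] res [[0.0026, -0.0023], [-0.0009, -0.002], [-0.0017, 0.0043]]
[100.1 405.5  35.7  50. ] tray mm [-211.3 -287. ]
[452.9 405.4  36.4  49.3] tray mm [ 253.4 -247.1]
[277.3 266.6  21.4  22. ] tray mm [  5.1 -64.1]
[269.9 212.9  22.5  23.2] tray mm [-8.  -1.5]
[243.1 147.4  24.3  24.9] tray mm [-40.2  64.8]
(160, 172) [-125.9   31.6]
(343, 198) [65.7 22.8]
(334, 238) [ 62.6 -22. ]
```

View pics/w1.png

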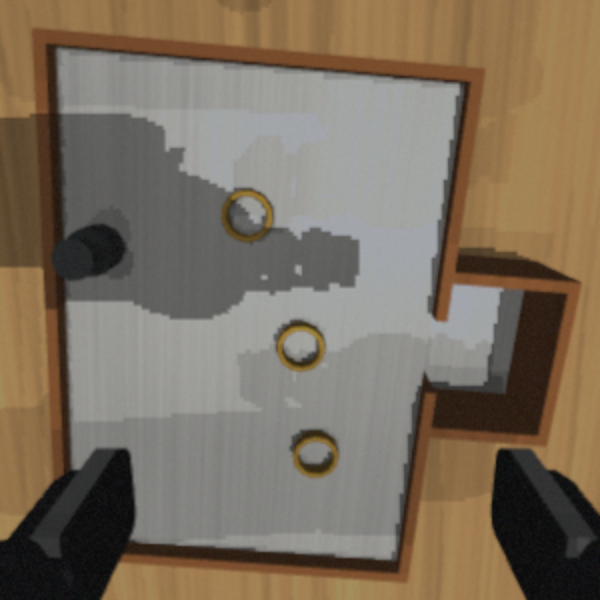

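```bash
cat >> h.py <<'E'
def fit(f,pix,loc):
    loc=np.array(loc)/1000; W=np.array([ray(f,p,.067) for p in pix])
    lc,wc=loc.mean(0),W.mean(0); H=(loc-lc).T@(W-wc); th=np.arctan2(H[0,1]-H[1,0],H[0,0]+H[1,1])
    R=np.array([[np.cos(th),-np.sin(th)],[np.sin(th),np.cos(th)]]); o=wc-R@lc
    print("yaw",th,"o",o,"res mm",(((W-o)@R-loc)*1000).round(1).tolist()); np.savez("tray.npz",th=th,o=o)
def tray():
    d=np.load("tray.npz"); th=float(d["th"])
    return th,np.array([[np.cos(th),-np.sin(th)],[np.sin(th),np.cos(th)]]),d["o"]
def totray(w): th,R,o=tray(); return (w-o)@R*1000
def pose(p,a,z):
    """TCP at tray p (mm), tool x along tray angle a (deg), height z (m)"""
    th,R,o=tray(); w=R@(np.array(p)/1000)+o; y=th+np.radians(a); c,s=np.cos(y),np.sin(y)
    return np.array([w[0],w[1],z]),np.array([[c,s,0],[s,-c,0],[0,0,-1.]])
ZL,ZH,OFS=.073,.105,22
def u(a): return np.array([np.cos(np.radians(a)),np.sin(np.radians(a))])
def approach(ring,a,back=12):
    p,Rm=pose(ring-(OFS+back)*u(a),a,ZH); robot.movep(p,Rm); p[2]=ZL; return robot.movel(p,.08,max_force=8)
def push(ring,a,speed=.07):
    return robot.movel(pose(ring-OFS*u(a),a,ZL)[0],speed,max_force=15)
def up(a,back=8):
    s=np.array(robot.state()["tcp_pos"]); th,_,_=tray(); y=th+np.radians(a)
    s[:2]-=back/1000*np.array([np.cos(y),np.sin(y)]); robot.movel(s,.1); s[2]=ZH; robot.movel(s,.15)
E
python3 - <<'E'
from h import *
f=robot.grab_frame("wrist")
fit(f,[(137.5,54.5),(362,75),(322,330),(339.5,199),(333.5,234)],[(-141,141),(66,141),(66,-141),(63,20),(63,-20)])
R3=[r for r in rings(f) if r[1]<300]
P=[totray(ray(f,r[:2],.061)) for r in R3]; print(np.round(P,1)); np.save("rings.npy",P)
B=P[1]; 
robot.gripper_to(.014,20)
p,Rm=pose(B-34*u(0),0,.15); robot.movep(p,Rm)
print(approach(B,0))
s=robot.state(); print(s["t"],s["tcp_pos"],s["grip_width"],s["ft_force"],s["joint_positions"])
for n in("wrist","side"):
  g=robot.grab_frame(n); cv2.imwrite(f"pics/{n}2.png",g["color"][:,:,::-1])
a=cv2.imread("pics/wrist2.png"); b=cv2.imread("pics/side2.png")
cv2.imwrite("pics/c2.png",np.vstack([cv2.resize(a,(400,300)),cv2.resize(b,(400,300))]))
E
```

```text
yaw -0.0849427411539437 o [ 0.55007728 -0.02370977] res mm [[2.2, -2.0], [-0.0, -1.6], [-0.6, 0.8], [-0.4, 0.8], [-1.1, 1.9]]
[[  5.4 -64.9]
 [ -7.9  -2.3]
 [-40.1  64. ]]
False
3.1417 [ 0.50854913 -0.02249994  0.07346571] 0.01400388222091219 [-0.38462135  0.02509662 -0.59311433] [-0.19040088  0.40161232  0.25563859  1.85961469 -0.12699444  0.89522149
 -1.53045411]
```

View pics/c2.png

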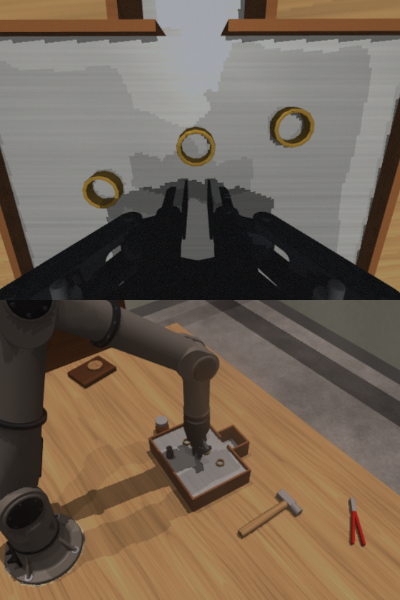

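```bash
python3 - <<'E'
from h import *
print(push(np.array([66.,0]),0)); s=robot.state(); print(s["t"],totray(np.array(s["tcp_pos"])[:2]),s["ft_force"])
robot.dwell(.2)
g=robot.grab_frame("wrist"); cv2.imwrite("pics/w3.png",g["color"][:,:,::-1])
E
```

```text
False
4.6167 [ 4.35815705e+01 -1.70230984e-02] [ 0.10886054 -0.52081007  0.02778005]
```

View pics/w3.png

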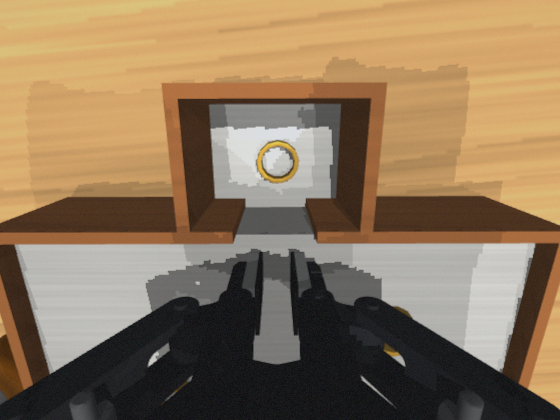

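```bash
cat >> h.py <<'E'
def side_then_gate(ring,pre,tag):
    d=pre-ring; a=np.degrees(np.arctan2(d[1],d[0])); print("angle",a)
    p,Rm=pose(ring-(OFS+12)*u(a),a,ZH+.02); robot.movep(p,Rm)
    print("down",approach(ring,a),"push",push(pre,a)); up(a)
    p,Rm=pose(pre-(OFS+20)*u(0),0,.13); robot.movep(p,Rm)
    g=robot.grab_frame("wrist"); cv2.imwrite(f"pics/{tag}.png",g["color"][:,:,::-1])
    for r in rings(g): print(np.round(r,1),totray(ray(g,r[:2],.061)).round(1))
    print(robot.state()["t"])
E
python3 - <<'E'
from h import *
up(0); P=np.load("rings.npy"); side_then_gate(P[0],np.array([15.,0]),"w4")
E
```

```text
angle 81.59466363087786
down False push False
[371.1 385.8   2.9  30.1] [-162.9  -79. ]
[182.3 246.1  35.7  38. ] [-39.6  63.8]
[275.2 168.6  38.3  39.3] [14.7 -0.8]
[276.9  51.6  33.9  38.9] [82.7 -1.8]
10.775
```

View pics/w4.png

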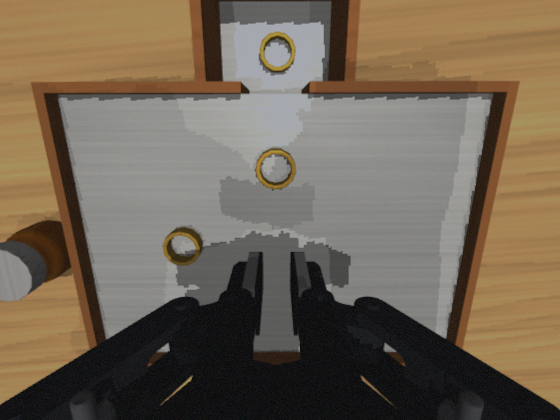

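```bash
python3 - <<'E'
from h import *
print(approach(np.array([14.7,-.8]),0),push(np.array([66.,0]),0)); robot.dwell(.3); up(0)
side_then_gate(np.array([-39.8,63.9]),np.array([15.,0]),"w5")
E
```

```text
False False
angle -49.383940304552354
down False push False
[369.9 384.8   2.5  28.2] [-162.   -77.3]
[275.7 168.2  38.5  39.7] [14.8 -1. ]
[210.8  70.5  11.2  22. ] [72.4 37. ]
18.2917
```

View pics/w5.png

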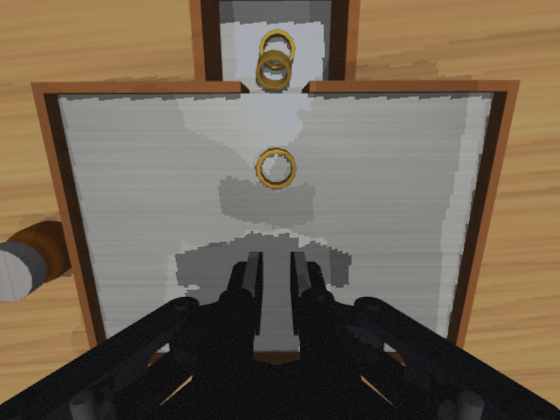

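```bash
python3 - <<'E'
from h import *
print(approach(np.array([14.8,-1.]),0),push(np.array([66.,0]),0)); robot.dwell(.3); up(0)
p,Rm=pose([10,0],0,.20); robot.movep(p,Rm); robot.dwell(.3)
g=robot.grab_frame("wrist"); s=robot.grab_frame("scene"); print(robot.state()["t"],robot.state()["ft_force"])
cv2.imwrite("pics/w6.png",np.hstack([cv2.resize(x,(400,300)) for x in (g["color"][:,:,::-1],s["color"][130:340,100:380,::-1])]))
E
```

```text
False False
21.9333 [-0.02931553 -0.80557064  1.35849302]
```

View pics/w6.png

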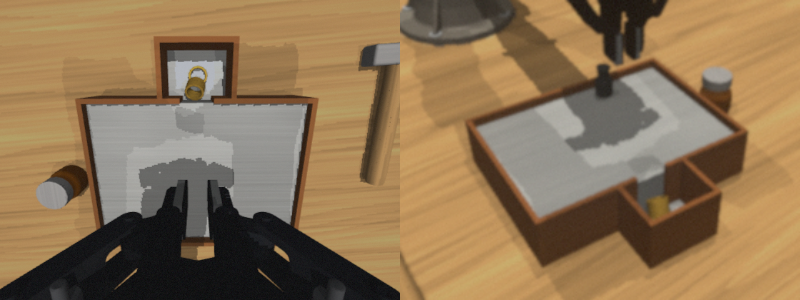

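```bash
python3 - <<'E'
from h import *
p,Rm=pose([20,0],0,.14); robot.movep(p,Rm); robot.dwell(.2)
g=robot.grab_frame("wrist"); s=robot.grab_frame("scene"); np.savez("f7.npz",**{a+k:v for a,f in(("g",g),("s",s)) for k,v in f.items()})
print(robot.state()["t"])
# project pocket refs for locating crop
def pr(f,X): c=f["R"]@X+f["t"]; q=f["intrinsics"]@c; return (q[:2]/q[2]).round(0)
th,R,o=tray(); X=np.append(R@[.0925,0]+o,.03); print(pr(g,X),pr(s,X))
outs=[]
for f,h in((g,60),(s,40)):
    u_,v=pr(f,X).astype(int); v0=max(0,v-h);u0=u_-h; print(u0,v0)
    outs.append(cv2.resize(f["color"][v0:v0+2*h,u0:u0+2*h,::-1],(400,400),interpolation=cv2.INTER_CUBIC))
cv2.imwrite("pics/w7.png",np.hstack(outs))
E
```

```text
22.5833
[274. 121.] [284. 277.]
214 61
244 237
```

View pics/w7.png

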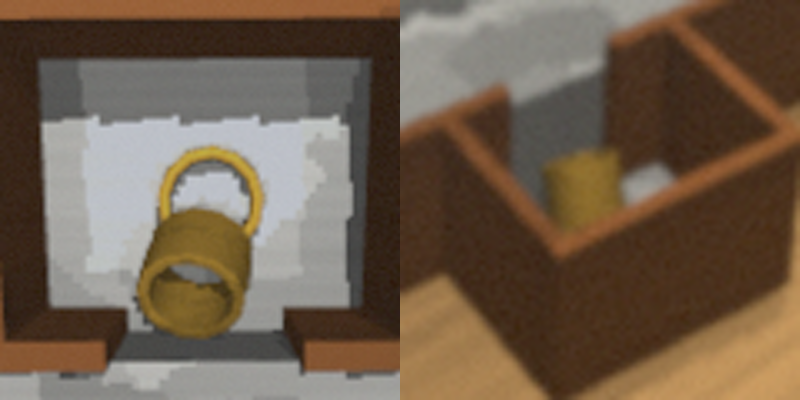

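```bash
python3 - <<'E'
from h import *
d=np.load("f7.npz"); th,R,o=tray()
P=[d[a+"intrinsics"]@np.c_[d[a+"R"],d[a+"t"]] for a in "gs"]
for v in (152,163,174):
    X=cv2.triangulatePoints(*P,np.array([[271.],[149.5]]),np.array([[281.],[237+v*.2]])).ravel(); X=X[:3]/X[3]
    print(v,totray(X[:2]).round(1),X[2].round(4))
E
```

```text
152 [73.8  5.1] 0.0328
163 [73.4  5.3] 0.0274
174 [73.   5.6] 0.0219
```

```bash
python3 - <<'E'
from h import *
robot.movep(*pose([10,0],0,.22)); robot.hand_in(); print(robot.state()["t"])
E
```

```text
the job is handed in; nothing more can be done
the job is handed in; nothing more can be done
```

All three rings are in the catch pocket, and I handed the job in at about 23 s of robot time, against the 61 s limit. The hand-in gave no verdict.

**How it was done:** I pushed each ring with the slightly open fingertips (14 mm apart). The middle ring went straight through the gate. I first slid each of the other two to a point in front of the gate, then pushed it through.

**Last checks:**
- **Rings:** The final pictures show all three in the pocket, one lying flat and two stacked and leaning beside it. The upper end of that stack is at about z 22–33 mm, well below the 49 mm limit.
- **Bystanders:** The punch is still upright. The jar and hammer look untouched, but I judged this by eye and did not measure how far they might have moved.
- **Forces:** No push or descent hit its force stop, and the gripper was clear of everything at hand-in.

**Disagreement:** The tray fit left errors of up to about 3 mm at one rim corner, but about 1–2 mm at the gate.

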